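Stack an empty tote over the fresh cheeses

ROBOT

A 6-joint arm with a two-finger parallel gripper is mounted at the origin on the work surface. World frame = base frame: x ahead of the robot, y to its left, z up, the work surface at z = 0. Lengths are in mm, angles in degrees, forces in N, time in s.
With the tool pointing down it reaches from about 350 to 850 mm from the base axis. Payload 8.1 kg.
Tool frame: the origin (TCP) lies at the very end of the fingers, on their centre line; the grasp point (between the pads) lies r.tcp_to_grasp behind it (r.tcp_to_grasp is the distance from the TCP to the grasp point, in mm); z points along the fingers, y is the line along which they close (so a half turn about z gives the same grasp; the last joint's range is limited). The gripper opens to 85 mm and grips with 20 to 120 N. Pads are 22 mm wide; open, the fingers measure 114 mm over their backs; the gripper's body (76 mm by 85 mm) begins 54 mm behind the grasp point. The pads swing forward as they close: fully open they stand 13 mm farther back than shut.
Start: joints at [-70.096, 7.471, 85.268, -0, 87.261, -4.893], TCP at [251.668, -544.673, 231.292] pointing down, gripper open.
Joint ranges: [-169.43, 169.43], [-51.17, 129.36], [1.28, 143.12], [-76.62, 256.62], [0, 156.53], [-152.29, 152.29]. Speed limits (degrees/s): [136.94, 136.94, 159.86, 180, 180, 180].

INTERFACE

Orientations are given as [roll, pitch, yaw] about the fixed x, y, z axes, in that order (R = Rz(yaw) Ry(pitch) Rx(roll)).
In Python, from bench import r gives the robot as it stands.
- The arm moves only by the shell command python3 -m handwheel 'ROWS' [OPENING] [FORCE]. ROWS is JSON, a list of rows, each a list of 4 numbers: the shift along the tool's x, y, z in m, then the turn about the tool's z in degrees. A call has 1 to 10 rows; each row shifts and turns the commanded pose from where the row before left it, along the tool's axes as they then stand; what a row does not reach is not made up. A row lasts 1/10 s, in which the tool goes at most 50 mm and 8.59 degrees, less where a joint would pass 70% of its speed; a pose out of reach is approached as far as the arm can. A call is refused whole if a number of a shift passes 0.05 or a number of a turn 8.59, either way. A call with a gripper value outside its range is refused whole. OPENING is the finger opening in m, from 0 to 0.0854, set as the call begins (- or left out, the last holds). The fingers move at their own pace and stop on an object; FORCE is the grip in N (left out, the last holds). Time passes only in rows, so rows that do not move let the fingers close. It gives the time, the measured TCP pose, the force, the opening and the grip force at its end, in the units of the state.
- r.sense(): the state, without advancing time (a new reading comes with each control period).
- r.snapshot(name): name is "side" or "top" or "wrist"; returns the picture (384x512x3 uint8, red, green, blue); there is no depth.
- r.camera_params(name): a dict with "fx", "fy", "cx", "cy" (pixels), "R" (3x3) and "t" (3): a world point X has camera coordinates R X + t; the wrist camera has in their place "mount" (4x4, takes a point from camera to tool coordinates, whose origin is the TCP and whose axes are the flange's). Camera axes: x right, y down, z forward; pixel columns grow to the right and rows downward; lengths in mm; the calibration is good to about 2 mm. A picture is of the moment at which its call begins: read the wrist's pose just before it. camera_params takes no time and is no camera call.
- r.hand_in(): hands the job in; it is judged then, once.
The state is a dict: "time": time; "joint_pos": joint angles; "qd": joint speeds; "joint_efforts": joint torques, N m; "tool_pos": TCP position; "tcp_rot": TCP orientation; "ft_force": force on the tool from outside, world axes, zero at the start; "wrist_torque": the same for the moment, N m; "finger_gap": finger opening in mm; "grip_force": force on a finger pad.
Only numpy, scipy, OpenCV 4.12 (cv2) and the standard library are available. Lean on these libraries where they do the work, as an engineer would, in place of code of your own. Each camera call takes 0.05 s, during which the arm holds its last target. There are 200 camera calls.

TASK

Pick up the empty tote that stands between the other two and stack it on top of the tote that holds the two small cheeses, as a second tier: turned half round so that its feet stand on the rim and it does not nest down onto the cheeses. Leave it standing level and square on that tote, and leave the other two totes where they are.

Things in the scene. Friction and masses are not known exactly. Their poses are not given: they have to be found in the camera images.
- tote_center (a point): Centre, 55 mm up, of the empty loose tote (0.22 kg) between the other two: grey-blue plastic, 200 x 152 mm at the rim, 110 mm high, floor 160 x 112 mm. x runs along it to the end with a white card clip, z up. Side rims (y = +-71 mm) have 40 mm slots at x = -60 and +20; low under each a foot sticks out to y = +-84, its sole 12 mm above the tote's underside.
- side_rim (a point): On the empty tote, top of the +y side rim, mid-way along the piece between its two slots (40 mm long): 20 mm in -x, 71 mm in +y, 55 mm up from the centre, same axes. Mirrored at -y. Side and end rims (ends at x = +-95) are upright, 10 mm thick, with finger room inside and out down to a step 46 mm under the rim. Any of these can be gripped from above.
- cheese_tote: Same tote with two small round cheeses (tops 38 mm up), 1.5 kg, left or right of the empty one. Origin under its centre, x to its card clip, z up. A tote on it with clips at the same end nests down, feet in slots. With clips at opposite ends (half a turn) the feet stand on the side rims: underside 98 mm above this one's, about 10 mm play (mouth 180 x 132 mm).
- jar_tote: Third tote, same model, on the other side of the empty one, holding a lidded glass jar (its top 138 mm above the table) and a scrubbing brush; loose, 1.3 kg; not to be disturbed. Origin at the centre of its underside, x towards its card clip, z up.

How it is judged (in metres and radians):
At the end, for the whole second after the job is handed in: The empty tote stands on the rim of the cheese tote: centre 153 mm (within 6) above its underside, within 16 mm of its centre along and across, square within 10 and level within 4.5 degrees; the cheese tote level and at rest; both other totes within 40 mm of their starts (z of tote_center in the frame of cheese_tote between 0.147 and 0.159 m and x of tote_center in the frame of cheese_tote between -0.016 and 0.016 m and y of tote_center in the frame of cheese_tote between -0.016 and 0.016 m and angle between the x axis of tote_center and the x axis of cheese_tote, either way round below 0.18 rad and angle between each of tote_center, cheese_tote's own z axis and vertical below 0.08 rad and linear speed of cheese_tote below 0.02 m/s and distance of each of cheese_tote, jar_tote from where it was at the start of the episode below 0.04 m); the robot touches nothing.
It fails at once if the tote holding the jar is pushed away (more than 40 mm) (distance of jar_tote from where it was at the start of the episode above 0.04 m).
It fails at once if the cheese tote is pushed away (more than 40 mm) (distance of cheese_tote from where it was at the start of the episode above 0.04 m).
It fails at once if the cheese tote is tipped (angle between cheese_tote's own z axis and vertical above 0.25 rad).
It also fails if it takes over 40 s, if anything falls off the work surface, if the arm or the gripper's body presses on something with over 40 N, if the wrist force passes 120 N, or if a joint passes its speed limit or range.

## Working session

There is one attempt and no reset: what is moved stays moved. The work goes in short steps, Python scripts to look and compute and a shell command to move; the robot and the scene stay as the last step left them, time stands still between calls to the robot, and variables do not carry over. Pictures are saved under pics/ and viewed, at most 10 in all, crops included, and the job is handed in when it is done.

```bash
ls; mkdir -p pics
python3 - <<'E'
from bench import r
import cv2,numpy as np
np.set_printoptions(precision=4,suppress=True)
s=r.sense();print(s['time'],s['tool_pos'],s['tcp_rot'],r.tcp_to_grasp)
for n in('top','side','wrist'):
    im=r.snapshot(n);cv2.imwrite(f'pics/{n}0.png',im[:,:,::-1]);print(n,r.camera_params(n))
E
```

```text
pics
0.0 [ 251.4939 -544.1458  230.2289] [-179.8939   -0.0104   24.7993] 18.700000000000003
top {'fx': 415.4309529822602, 'fy': 415.4309529822602, 'cx': 256.7743301379793, 'cy': 192.8348170817207, 'R': array([[ 0.002 , -1.    ,  0.0065],
       [-0.9805, -0.0033, -0.1965],
       [ 0.1965, -0.006 , -0.9805]]), 't': array([   2.0281,  525.9669, 1066.1409])}
side {'fx': 484.08859221610436, 'fy': 484.08859221610436, 'cx': 254.51697879422719, 'cy': 194.58980254598376, 'R': array([[-0.6496, -0.7601,  0.0162],
       [-0.4811,  0.3944, -0.783 ],
       [ 0.5887, -0.5164, -0.6219]]), 't': array([ 344.7953,  310.6248, 1086.521 ])}
wrist {'fx': 293.50081782958944, 'fy': 293.50081782958944, 'cx': 255.33291650809548, 'cy': 191.33489860784525, 'mount': array([[   0.0002,   -0.95  ,   -0.3122,   81.7743],
       [   1.    ,   -0.0002,    0.0013,   -0.3731],
       [  -0.0013,   -0.3122,    0.95  , -142.1738],
       [   0.    ,    0.    ,    0.    ,    1.    ]])}
```

View pics/top0.png

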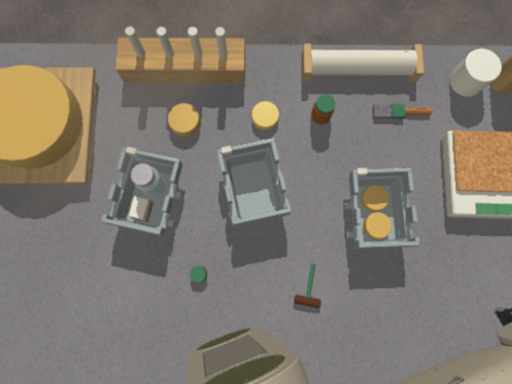

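View pics/side0.png

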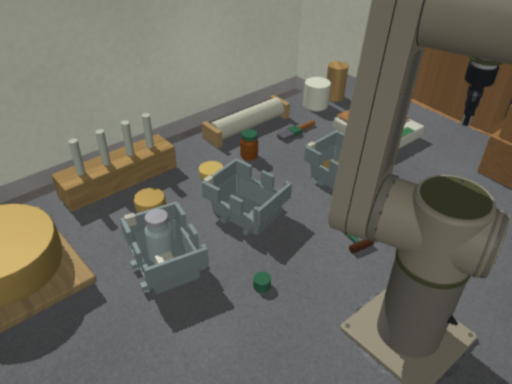

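The three totes lie in a row in the top view: jar tote left (143,190), empty one (253,182), cheese tote right (384,208). All clips are at the far (+x) end, at (131,151), (227,150) and (362,171). In the side view the jar tote is nearest and the arm partly hides the cheese tote.

```bash
cat > h.py <<'E'
import numpy as np,cv2
from bench import r
def ray(n,uv,z,cp=None):
    c=cp or r.camera_params(n);R=np.array(c['R']);t=np.array(c['t'])
    o=-R.T@t;d=R.T@np.array([(uv[0]-c['cx'])/c['fx'],(uv[1]-c['cy'])/c['fy'],1.])
    return (o+d*(z-o[2])/d[2])
def proj(n,X):
    c=r.camera_params(n);p=np.array(c['R'])@X+np.array(c['t']);return np.array([c['fx']*p[0]/p[2]+c['cx'],c['fy']*p[1]/p[2]+c['cy']])
E
python3 - <<'E'
import cv2,numpy as np
from h import *
im=cv2.imread('pics/top0.png')
hsv=cv2.cvtColor(im,cv2.COLOR_BGR2HSV)
for p in [(222,170),(120,220),(410,230),(300,200),(262,148),(227,150)]: print(p,hsv[p[1],p[0]])
m=cv2.inRange(hsv,(80,25,60),(110,120,220))
m=cv2.morphologyEx(m,cv2.MORPH_CLOSE,np.ones((3,3)))
cs,_=cv2.findContours(m,0,2)
for c in cs:
    if cv2.contourArea(c)>1500:
        print(cv2.contourArea(c),cv2.minAreaRect(c),cv2.boundingRect(c))
a=cv2.resize(im[140:255,95:425],None,fx=2.4,fy=2.4,interpolation=cv2.INTER_CUBIC)
b=cv2.cvtColor(cv2.resize(m[140:255,95:425],None,fx=2.4,fy=2.4),cv2.COLOR_GRAY2BGR)
cv2.imwrite('pics/c1.png',np.vstack([a,b]))
E
```

```text
(222, 170) [ 79  12 164]
(120, 220) [ 86  15 138]
(410, 230) [ 80  16 147]
(300, 200) [170   6 131]
(262, 148) [78 14 89]
(227, 150) [ 23  34 217]
```

View pics/c1.png

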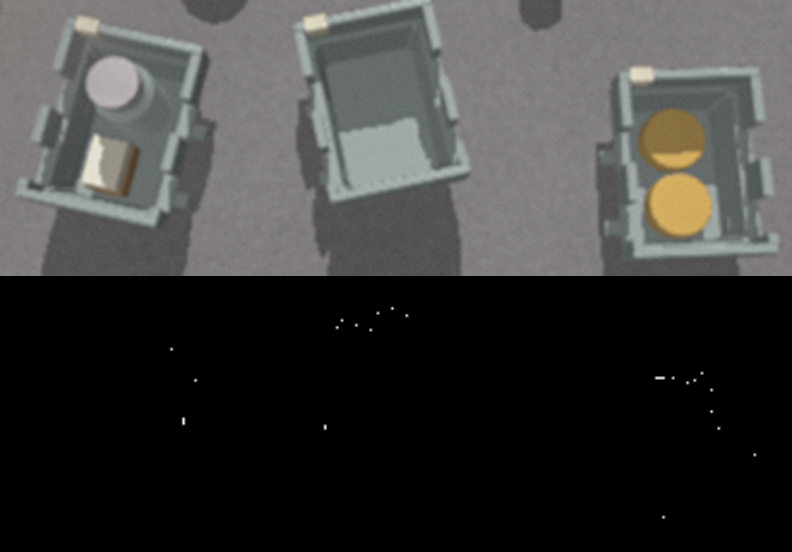

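The crop shows the rims as light outlines. Empty tote outer corners are near crop (297,22), (432,0), (468,172) and (333,200). The colour mask was too strict, so I'll use a green-minus-red mask.

Run:
```python
import cv2,numpy as np
from h import *
np.set_printoptions(precision=1,suppress=True)
im=cv2.imread('pics/top0.png').astype(int)
d=im[:,:,1]-im[:,:,2]
m=((d>4)&(im[:,:,0]-im[:,:,2]>0)).astype(np.uint8)*255
cs,_=cv2.findContours(m,0,2)
for c in cs:
    if cv2.contourArea(c)>1000: print(cv2.contourArea(c),cv2.minAreaRect(c))
K={'jar':[(68,22),(205,48),(155,222),(18,188)],'empty':[(297,22),(432,0),(468,172),(333,200)],'cheese':[(617,75),(757,69),(777,253),(634,257)]}
for k,v in K.items():
    P=np.array([ray('top',(u/2.4+95,w/2.4+140),110)[:2] for u,w in v]);print(k,P.tolist(),P.mean(0))
    e=[P[(i+1)%4]-P[i] for i in range(4)];print([ (round(np.hypot(*q),1),round(np.degrees(np.arctan2(q[1],q[0])),1)) for q in e])
s=5
a=cv2.resize(im[130:230,210:300].astype(np.uint8),None,fx=s,fy=s,interpolation=cv2.INTER_CUBIC)
b=cv2.cvtColor(cv2.resize(m[130:260,90:430],None,fx=2.3,fy=2.3),cv2.COLOR_GRAY2BGR)
c=cv2.resize(im[160:255,340:430].astype(np.uint8),None,fx=3.3,fy=3.3,interpolation=cv2.INTER_CUBIC)
o=np.zeros((600,790,3),np.uint8);o[:299,:782]=b[:299,:782]
a=cv2.resize(a,None,fx=.6,fy=.6);o[300:600,:270]=a[:300,:270];o[300:600,300:597]=c[:300,:297]
cv2.imwrite('pics/c2.png',o)
```

```text
4564.5 ((380.5332336425781, 207.997802734375), (79.49020385742188, 72.63874816894531), 86.18592071533203)
3276.0 ((144.53089904785156, 191.19943237304688), (71.28047180175781, 78.85073852539062), 12.994616508483887)
4288.0 ((253.04783630371094, 181.62002563476562), (78.21659088134766, 61.434654235839844), 77.73522186279297)
jar [[628.9698844647322, 350.8694176025083], [600.3700303749824, 201.5697439439089], [412.49433079173275, 246.4014468763168], [447.72756608223733, 391.33527613374474]] [522.4 297.5]
[(np.float64(152.0), np.float64(-100.8)), (np.float64(193.2), np.float64(166.6)), (np.float64(149.2), np.float64(76.3)), (np.float64(185.7), np.float64(-12.6))]
empty [[629.9785246166441, 103.01501386101762], [655.5724664172321, -43.62772804436983], [466.0909054272255, -80.31515857737999], [436.0389667755142, 61.47304110635177]] [546.9  10.1]
[(np.float64(148.9), np.float64(-80.1)), (np.float64(193.0), np.float64(-169.0)), (np.float64(144.9), np.float64(102.0)), (np.float64(198.3), np.float64(12.1))]
cheese [[572.0058505751779, -242.07063740525064], [579.2295396072525, -393.4672048456879], [382.0153504325322, -400.3273597468808], [377.51651548341397, -251.34056938136115]] [ 477.7 -321.8]
[(np.float64(151.6), np.float64(-87.3)), (np.float64(197.3), np.float64(-178.0)), (np.float64(149.1), np.float64(91.7)), (np.float64(194.7), np.float64(2.7))]
```

View pics/c2.png

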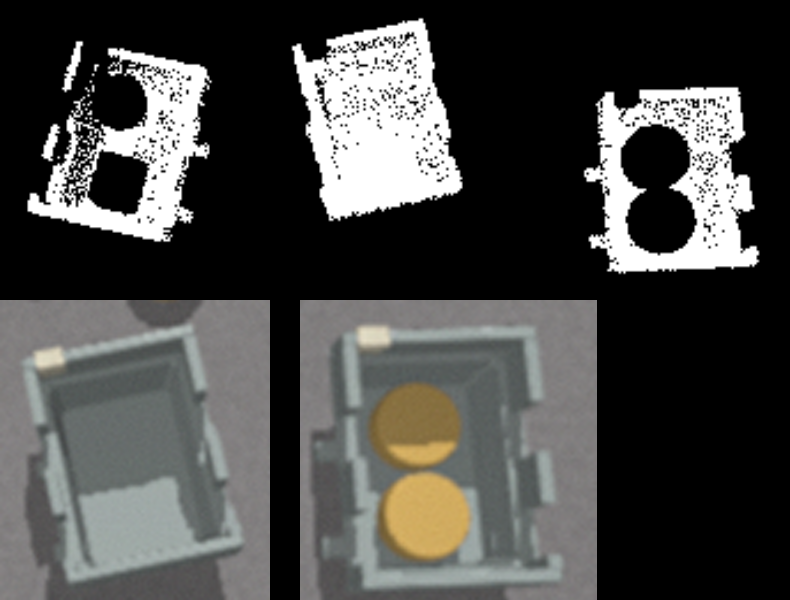

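Measured against the known size: empty tote at (547, 10), yaw about 11.5°, cheese tote at (478, −322), yaw about 2.3°, with rim sizes within about 5 mm of 200 × 152. Plan: grip the −y side rim with tool yaw 191.5°, then turn half round over the cheese tote. First I move above the rim.

```bash
python3 -m handwheel '[[0.036,-0.0243,-0.003,0],[0.036,-0.0243,-0.003,0],[0.036,-0.0243,-0.003,0],[0.036,-0.0243,-0.003,0],[0.036,-0.0243,-0.003,0],[0.036,-0.0243,-0.003,0],[0.036,-0.0243,-0.003,0],[0.036,-0.0243,-0.003,0],[0.036,-0.0243,-0.003,0],[0.036,-0.0243,-0.003,0]]'
python3 -m handwheel '[[0.036,-0.0243,0,0],[0.036,-0.0243,0,0],[0.034,-0.0243,0,0],[0,0,0,-8.5],[0,0,0,-8.5],[0,0,0,-8.5],[0,0,0,-8.5],[0,0,0,-8.5],[0,0,0,-8.5],[0,0,0,-8.5]]'
python3 -m handwheel '[[0,0,0,-8.5],[0,0,0,-8.5],[0,0,0,-8.5],[0,0,0,-8.5],[0,0,0,-8.5],[0,0,0,-8.5],[0,0,0,-8.5],[0,0,0,-8.5],[0,0,0,-8.5],[0,0,0,-8.5]]'
python3 -m handwheel '[[0,0,0,-8.5],[0,0,0,-8.5],[0,0,0,-5.2],[0,0,0,0],[0,0,0,0]]' 0.06
python3 - <<'E'
from h import *
s=r.sense();print(s['time'],s['tool_pos'],s['tcp_rot'],s['joint_pos'],s['ft_force'])
im=r.snapshot('wrist');cv2.imwrite('pics/w1.png',im[:,:,::-1])
E
```

```text
time: 1.15
tool_pos: [477.1, -171.4, 261.3]
tcp_rot: [-180.0, 0.0, 24.8]
ft_force: [1.0, -0.5, 0.3]
finger_gap: 85.1
grip_force: 0.0
time: 2.15
tool_pos: [542.0, -62.4, 260.9]
tcp_rot: [-180.0, -0.0, 84.7]
ft_force: [-0.3, -0.6, 0.2]
finger_gap: 85.4
grip_force: 0.0
time: 3.15
tool_pos: [542.0, -62.4, 260.9]
tcp_rot: [-180.0, -0.0, 169.6]
ft_force: [-0.1, 1.0, -0.1]
finger_gap: 85.9
grip_force: 0.0
time: 3.65
tool_pos: [542.1, -62.4, 261.1]
tcp_rot: [180.0, -0.0, -168.7]
ft_force: [0.1, -0.4, -0.0]
finger_gap: 59.9
grip_force: 0.0
3.65 [542.09162594 -62.42806242 261.05928384] [ 1.79989104e+02 -2.09953622e-02 -1.68670209e+02] [-1.19543902e+01 -1.55678371e+00  9.15158385e+01  1.70892912e-03
  9.00645375e+01 -1.13284177e+02] [ 0.117571   -0.40822469 -0.03404796]
```

View pics/w1.png

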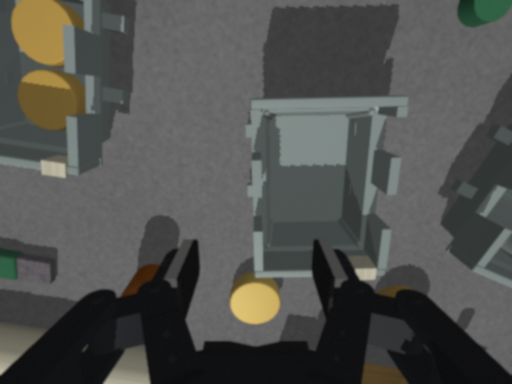

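Wrist view: the tote is aligned with the image. Its left (−y) rim runs x≈250–265, outer corners near (251,98) and (254,277), right corners near (407,98) and (377,279). The middle rim piece is at rows about 150–195.

```bash
cat >> h.py <<'E'
from scipy.spatial.transform import Rotation as Ro
def wcam(pos,rot):
    c=dict(r.camera_params('wrist'));T=np.eye(4);T[:3,:3]=Ro.from_euler('xyz',rot,degrees=True).as_matrix();T[:3,3]=pos
    M=np.linalg.inv(T@np.array(c['mount']));c['R']=M[:3,:3];c['t']=M[:3,3];return c
E
python3 - <<'E'
from h import *
np.set_printoptions(precision=1,suppress=True)
c=wcam([542.09,-62.43,261.06],[180,-.02,-168.67])
P=np.array([ray('w',p,110,c)[:2] for p in [(251,97),(407,97),(377,279),(254,277)]]);print(P,P.mean(0))
for i in range(4):
    q=P[(i+1)%4]-P[i];print(np.hypot(*q),np.degrees(np.arctan2(q[1],q[0])))
im=cv2.imread('pics/w1.png')
a=cv2.resize(im[80:300,220:420],None,fx=2.7,fy=2.7,interpolation=cv2.INTER_CUBIC)
cv2.imwrite('pics/w1c.png',a)
E
```

```text
[[467.6 -81.2]
 [438.5  64.2]
 [637.1 101.8]
 [662.8 -39.4]] [551.5  11.4]
148.32054139761024 101.34257681506536
202.18472751770202 10.706900265591447
143.53320147447587 -79.69861832729691
199.58062241597966 -167.9202031667179
```

View pics/w1c.png

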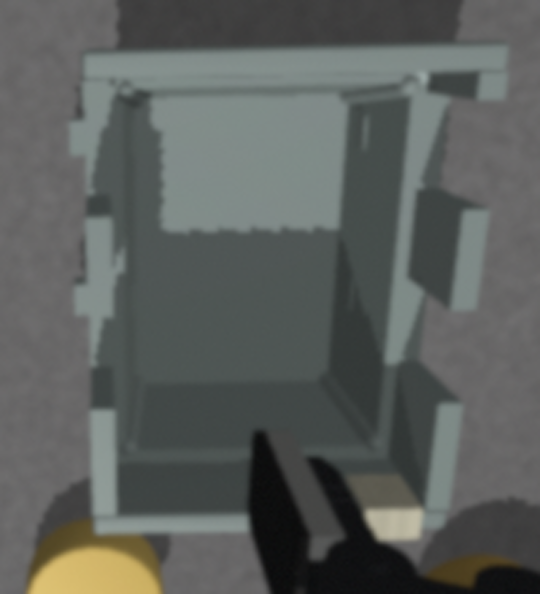

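The crop shows the middle rim pieces' top faces: left about (88–111, 212–300), right about (450–487, 210–308). I cast both centres to z = 110; they should lie 142 mm apart.

Run:
```python
from h import *
np.set_printoptions(precision=1,suppress=True)
T=np.array([542.09,-62.43,261.06]);c=wcam(T,[180,-.02,-168.67])
g=lambda u,v:ray('w',(220+u/2.7,80+v/2.7),110,c)[:2]
L,Rr=g(100,257),g(469,258)
print(L,Rr,Rr-L,np.hypot(*(Rr-L)),np.degrees(np.arctan2(*(Rr-L)[::-1]))-90)
for a,b in [((88,220),(111,220)),((84,50),(507,45)),((84,50),(95,528)),((88,215),(88,285)),((450,300),(450,440))]:
    q=g(*b)-g(*a);print(g(*a),g(*b),np.hypot(*q),np.degrees(np.arctan2(q[1],q[0])))
y=np.radians(191.33);X=np.array([np.cos(y),np.sin(y)]);Y=np.array([np.sin(y),-np.cos(y)])
d=L-T[:2];print('tool dx dy',d@X,d@Y)
for yaw in(11.0,11.5):
    A=Ro.from_euler('z',yaw,degrees=True).as_matrix()[:2,:2];print('centre',L-A@[-20,-71])
```

```text
[541.9 -60.3] [514.5  78.2] [-27.4 138.5] 141.2221628591121 11.19912568401324
[528.7 -67.6] [526.9 -59.1] 8.672312465601747 101.35651086297659
[469.  -80.8] [438.   64.9] 148.9204958156622 101.98860026773075
[469.  -80.8] [660.6 -38.5] 196.2664746124983 12.466261588133529
[526.8 -68. ] [553.8 -62.6] 27.56158014061 11.174304198874779
[532.   76.8] [590.1  97.1] 61.546751280255144 19.32572709033264
tool dx dy -0.24316471199345646 2.135384997953594
centre [548.   13.2]
centre [547.4  13.3]
```

Checks out: 141.2 mm apart (142 expected), yaw 11.2°, tote centre about (548, 13). The tool needs +2 mm along y; descend to TCP z = 73 (37 mm under the rim, above the step) and close.

```bash
python3 -m handwheel '[[0,0.002,0.02,0],[0,0,0.025,0],[0,0,0.025,0],[0,0,0.025,0],[0,0,0.025,0],[0,0,0.025,0],[0,0,0.02,0],[0,0,0.013,0],[0,0,0.01,0],[0,0,0,0]]'
python3 -m handwheel '[[0,0,0,0],[0,0,0,0],[0,0,0,0],[0,0,0,0],[0,0,0,0],[0,0,0,0],[0,0,0,0]]' 0 60
```

```text
time: 4.7
tool_pos: [541.0, -60.3, 72.1]
tcp_rot: [180.0, -0.1, -168.5]
ft_force: [-1.0, -0.8, 0.1]
finger_gap: 60.1
grip_force: 0.0
time: 5.4
tool_pos: [542.6, -60.7, 74.4]
tcp_rot: [-180.0, 0.1, -168.5]
ft_force: [-1.1, -0.9, 5.6]
finger_gap: 9.4
grip_force: 59.5
```

```bash
python3 -m handwheel '[[0,0,-0.005,0],[0,0,-0.01,0],[0,0,-0.02,0],[0,0,-0.025,0],[0,0,-0.03,0],[0,0,-0.03,0],[0,0,-0.03,0],[0,0,-0.03,0],[0,0,-0.02,0],[0,0,-0.01,0]]'
python3 -m handwheel '[[0.01,-0.008,0,0],[0.02,-0.016,0,0],[0.02,-0.016,0,0],[0.02,-0.016,0,0],[0.012,-0.01,0,0],[0.006,-0.006,0,0],[0,0,0,0],[0,0,0,0]]'
python3 - <<'E'
from h import *
np.set_printoptions(precision=2,suppress=True)
s=r.sense();print(s['time'],s['tool_pos'],s['tcp_rot'],s['joint_pos'],s['ft_force'],s['wrist_torque'])
im=r.snapshot('wrist');cv2.imwrite('pics/w2.png',im[:,:,::-1])
im=r.snapshot('side');cv2.imwrite('pics/s2.png',im[:,:,::-1])
E
```

```text
time: 6.4
tool_pos: [542.5, -60.6, 286.3]
tcp_rot: [-179.9, 0.2, -168.5]
ft_force: [0.1, 0.5, -2.0]
finger_gap: 9.6
grip_force: 58.4
time: 7.2
tool_pos: [469.8, -148.4, 282.6]
tcp_rot: [180.0, -0.0, -168.5]
ft_force: [0.0, 0.2, -3.0]
finger_gap: 9.3
grip_force: 58.5
7.2 [ 469.75 -148.38  282.61] [ 179.95   -0.04 -168.52] [ -23.51  -10.22   97.36    0.02   92.91 -124.99] [ 0.    0.21 -2.95] [-0.12 -0.    0.  ]
```

View pics/w2.png

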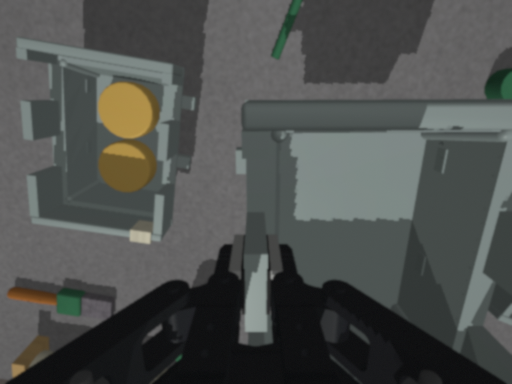

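The tote is held. The cheese tote is fully in view at the left, with outer corners near (17,40), (184,67), (160,241) and (30,222) and its clip at (141,232). I enlarge that area next to the side view to read the mid pieces and check for tilt.

Run:
```python
from h import *
im=cv2.imread('pics/w2.png');s=cv2.imread('pics/s2.png')
a=cv2.resize(im[30:250,5:205],None,fx=2.5,fy=2.5,interpolation=cv2.INTER_CUBIC)
b=cv2.resize(s[90:290,190:340],None,fx=2,fy=2)
o=np.zeros((550,800,3),np.uint8);o[:,:500]=a;o[:400,500:]=b;cv2.imwrite('pics/c3.png',o)
```

```text
(no output)
```

View pics/c3.png

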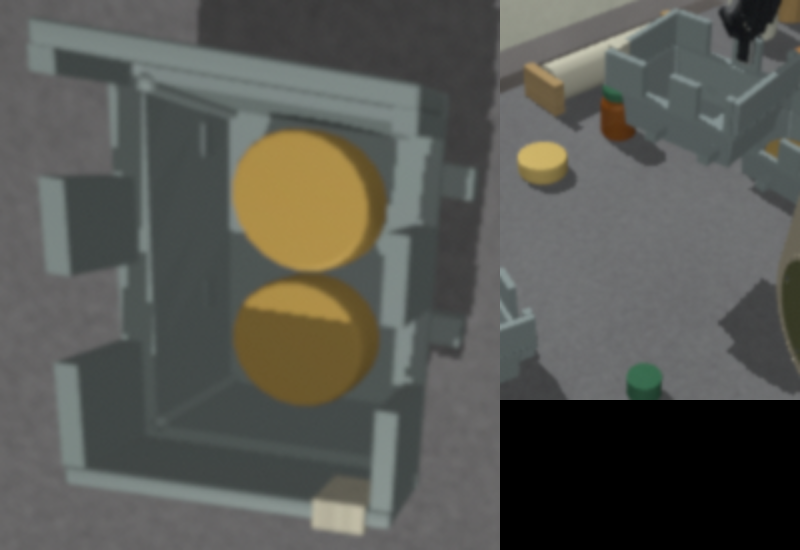

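Crop readings: the left mid piece's top face is centred at (57,226) and the right's at (396,280). Outer corners are about (30,20), (420,88), (390,526) and (68,482). The side crop shows the held tote level.

Run:
```python
from h import *
np.set_printoptions(precision=1,suppress=True)
T=np.array([469.75,-148.38,282.61]);c=wcam(T,[179.95,-.04,-168.52])
g=lambda u,v:ray('w',(5+u/2.5,30+v/2.5),110,c)[:2]
ang=lambda q:np.degrees(np.arctan2(q[1],q[0]))
L,Rr=g(57,226),g(396,280);q=Rr-L;yaw=ang(q)-90
print('mid',L,Rr,np.hypot(*q),yaw)
A=Ro.from_euler('z',yaw,degrees=True).as_matrix()[:2,:2]
print('centre from mids',(L+Rr)/2+A@[20,0])
P=np.array([g(30,20),g(420,88),g(390,526),g(68,482)]);print('corners',P.tolist(),P.mean(0))
for i in range(4):
    q=P[(i+1)%4]-P[i];print(np.hypot(*q),ang(q))
for p,qq in [((66,178),(72,274)),((384,235),(381,325)),((56,362),(64,468))]:
    q=g(*qq)-g(*p);print(np.hypot(*q),ang(q))
# held tote: end rim outer corner & direction at rim height
h=ray('w',(243,101),T[2]+37,c)[:2];h2=ray('w',(243,101),T[2]+36,c)[:2]
y=np.radians(191.5);X=np.array([np.cos(y),np.sin(y)]);Y=np.array([np.sin(y),-np.cos(y)])
print('held corner in tool (exp 80,-5):',(h-T[:2])@X,(h-T[:2])@Y)
```

```text
mid [ 464.9 -391.8] [ 459.2 -250.4] 141.49470725392226 2.324474048857695
centre from mids [ 482.  -320.3]
corners [[387.327083907869, -399.01510940882014], [381.4898354022931, -248.94465173710864], [577.0404819382188, -241.152989041797], [584.1461873410763, -391.30284852903947]] [ 482.5 -320.1]
150.18393967369747 92.22749495389667
195.7058133223846 2.2817278782717922
150.31790097427137 -87.29055085693683
196.97014607328018 -177.7560407434993
39.78852887174058 1.640132309628264
38.81699818932012 3.6740874291113026
51.73984067560491 1.827588809407439
held corner in tool (exp 80,-5): 76.86562671377669 -3.6647792238915926
```

Everything agrees: cheese tote centre (482, −320), yaw 2.3°, mid pieces 141.5 mm apart. Placing pose is TCP (500, −248), yaw 2.3°. Turn half round (+189.2° about tool z), then shift.

```bash
python3 -m handwheel '[[0,0,0,4],[0,0,0,4],[0,0,0,8.5],[0,0,0,8.5],[0,0,0,8.5],[0,0,0,8.5],[0,0,0,8.5],[0,0,0,8.5],[0,0,0,8.5],[0,0,0,8.5]]'
python3 -m handwheel '[[0,0,0,8.5],[0,0,0,8.5],[0,0,0,8.5],[0,0,0,8.5],[0,0,0,8.5],[0,0,0,8.5],[0,0,0,8.5],[0,0,0,8.5],[0,0,0,8.5],[0,0,0,8.5]]'
python3 -m handwheel '[[0,0,0,8.5],[0,0,0,8.5],[0,0,0,8],[0,0,0,3.2],[0,0,0,0]]'
python3 -m handwheel '[[0.003,0.01,0,0],[0.005,0.02,0,0],[0.005,0.02,0,0],[0.005,0.02,0,0],[0.005,0.02,0,0],[0.0035,0.011,0,0],[0,0,0,0],[0,0,0,0]]'
python3 - <<'E'
from h import *
np.set_printoptions(precision=2,suppress=True)
P=[]
for i in range(4):
    s=r.sense();P.append(np.r_[s['tool_pos'],s['tcp_rot']]);im=r.snapshot('wrist')
print(s['time'],np.array(P),s['ft_force'],s['wrist_torque'])
cv2.imwrite('pics/w3.png',im[:,:,::-1])
E
```

```text
time: 8.3
tool_pos: [470.3, -147.8, 283.1]
tcp_rot: [-180.0, -0.0, 115.2]
ft_force: [1.3, -0.1, -2.3]
finger_gap: 8.9
grip_force: 58.6
time: 9.3
tool_pos: [470.3, -147.8, 283.1]
tcp_rot: [-180.0, -0.0, 30.2]
ft_force: [-0.2, 0.3, -1.7]
finger_gap: 9.4
grip_force: 58.6
time: 9.8
tool_pos: [470.3, -147.9, 283.1]
tcp_rot: [-180.0, 0.0, 2.3]
ft_force: [0.3, -0.0, -2.7]
finger_gap: 9.6
grip_force: 58.5
time: 10.6
tool_pos: [500.4, -248.2, 283.0]
tcp_rot: [-180.0, 0.0, 2.3]
ft_force: [-0.1, 0.0, -1.0]
finger_gap: 9.2
grip_force: 58.6
10.75 [[ 500.42 -248.23  283.   -179.96    0.03    2.32]
 [ 500.45 -247.89  283.16 -179.97    0.01    2.34]
 [ 500.45 -247.75  283.32 -179.98    0.      2.35]
 [ 500.47 -247.75  283.42 -179.99   -0.01    2.35]] [ 0.31 -0.07 -1.46] [ 0.08 -0.08 -0.02]
```

View pics/w3.png

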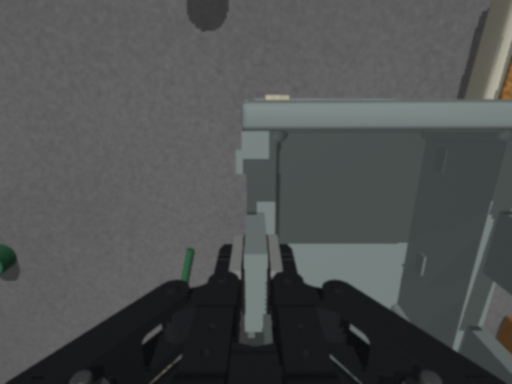

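The held tote is square over the cheese tote, whose clip-end rim and clip just show beyond it at (277,97), parallel. Lower to just above the mouth, then slowly while watching the force.

```bash
python3 -m handwheel '[[0,0,0.005,0],[0,0,0.015,0],[0,0,0.015,0],[0,0,0.015,0],[0,0,0.015,0],[0,0,0.015,0],[0,0,0.01,0],[0,0,0.005,0],[0,0,0.002,0],[0,0,0,0]]'
python3 -m handwheel '[[0,0,0.003,0],[0,0,0.003,0],[0,0,0.002,0],[0,0,0,0],[0,0,0,0]]'
python3 -m handwheel '[[0,0,0.002,0],[0,0,0.002,0],[0,0,0.001,0],[0,0,0,0],[0,0,0,0]]'
```

```text
time: 11.8
tool_pos: [500.6, -248.6, 186.5]
tcp_rot: [180.0, -0.0, 2.3]
ft_force: [0.7, 0.8, -2.5]
finger_gap: 9.4
grip_force: 58.5
time: 12.3
tool_pos: [500.4, -248.4, 178.3]
tcp_rot: [-180.0, 0.0, 2.3]
ft_force: [-0.5, 0.1, -2.3]
finger_gap: 9.2
grip_force: 58.7
time: 12.8
tool_pos: [500.4, -248.4, 173.2]
tcp_rot: [-180.0, 0.0, 2.3]
ft_force: [-0.3, 0.7, -2.5]
finger_gap: 9.2
grip_force: 58.7
```

```bash
python3 -m handwheel '[[0,0,0.001,0],[0,0,0.001,0],[0,0,0,0],[0,0,0,0]]'
python3 -m handwheel '[[0,0,0.001,0],[0,0,0,0],[0,0,0,0]]'
```

```text
time: 13.2
tool_pos: [500.7, -248.5, 172.4]
tcp_rot: [180.0, -0.0, 2.3]
ft_force: [-2.0, 3.3, 6.0]
finger_gap: 9.1
grip_force: 59.6
time: 13.5
tool_pos: [500.8, -248.5, 172.4]
tcp_rot: [180.0, -0.1, 2.3]
ft_force: [-5.3, 4.7, 11.8]
finger_gap: 9.1
grip_force: 60.7
```

Contact at TCP z ≈ 172, as expected for feet on the rim. Back off 1 mm, release, and check before withdrawing.

```bash
python3 -m handwheel '[[0,0,-0.001,0],[0,0,0,0],[0,0,0,0]]'
python3 -m handwheel '[[0,0,0,0],[0,0,0,0],[0,0,0,0],[0,0,0,0],[0,0,0,0],[0,0,0,0]]' 0.045
python3 -m handwheel '[[0,0,-0.005,0],[0,0,-0.01,0],[0,0,-0.02,0],[0,0,-0.03,0],[0,0,-0.03,0],[0,0,-0.03,0],[0,0,-0.02,0],[0,0,-0.005,0],[0,0,0,0]]'
python3 -m handwheel '[[0,-0.02,0,0],[0,-0.04,0,0],[0,-0.04,0,0],[0,-0.04,0,0],[0,-0.04,0,0],[0,-0.02,0,0],[0,0,0,0],[0,0,0,0]]'
python3 - <<'E'
from h import *
np.set_printoptions(precision=2,suppress=True)
t=r.snapshot('top')[:,:,::-1];s=r.snapshot('side')[:,:,::-1];q=r.sense();w=r.snapshot('wrist')[:,:,::-1]
print(q['time'],q['tool_pos'],q['tcp_rot'],q['ft_force'])
for n,i in zip(('t4','s4','w4'),(t,s,w)): cv2.imwrite(f'pics/{n}.png',i)
a=cv2.resize(t[140:260,330:430],None,fx=3,fy=3,interpolation=cv2.INTER_CUBIC)   #300x360
b=cv2.resize(s[100:240,270:430],None,fx=1.5,fy=1.5,interpolation=cv2.INTER_CUBIC) #240x210
c=cv2.resize(w[40:260,252:512],None,fx=1.9,fy=1.9,interpolation=cv2.INTER_CUBIC) #494x418
o=np.zeros((600,800,3),np.uint8);o[:360,:300]=a;o[380:590,:240]=b;o[:418,303:797]=c;cv2.imwrite('pics/c4.png',o)
E
```

```text
time: 13.8
tool_pos: [500.7, -248.5, 172.4]
tcp_rot: [180.0, -0.1, 2.3]
ft_force: [-3.5, 2.5, 7.5]
finger_gap: 9.6
grip_force: 60.2
time: 14.4
tool_pos: [500.4, -248.4, 171.2]
tcp_rot: [-180.0, 0.0, 2.3]
ft_force: [0.5, -0.5, -0.3]
finger_gap: 45.0
grip_force: 0.0
time: 15.3
tool_pos: [500.9, -248.7, 322.6]
tcp_rot: [179.9, -0.1, 2.3]
ft_force: [-0.4, 0.9, -0.3]
finger_gap: 44.9
grip_force: 0.0
time: 16.1
tool_pos: [492.0, -48.5, 320.0]
tcp_rot: [-180.0, 0.1, 2.4]
ft_force: [0.0, -0.5, 0.4]
finger_gap: 44.9
grip_force: 0.0
16.2 [492.17 -49.44 320.38] [180.     0.08   2.25] [ 0.8  -0.77  0.51]
```

View pics/c4.png

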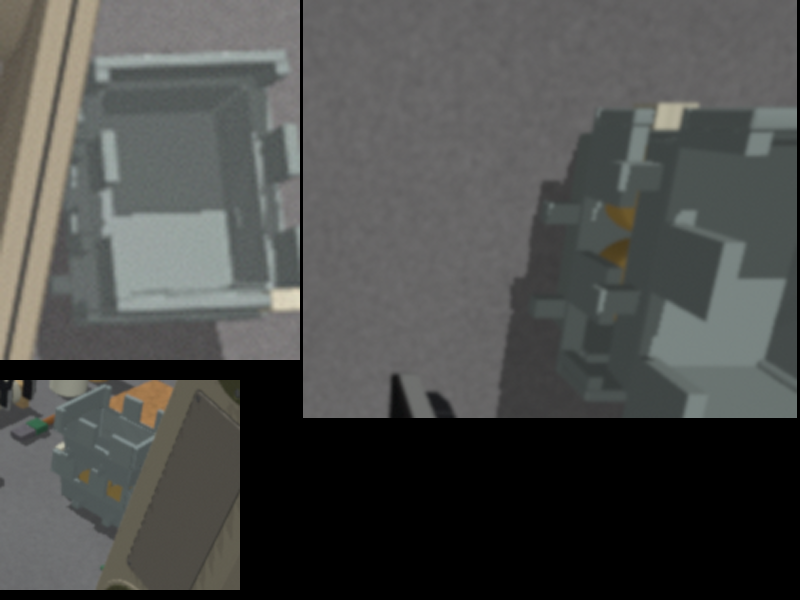

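The upper tote stands on the rim: clip now near the robot, cheeses visible through the slots, feet sitting on the rim pieces. One numeric check of the upper rim's outer corners (top crop (95,62), (288,54), (117,309)) at z = 208.

Run:
```python
from h import *
np.set_printoptions(precision=1,suppress=True)
g=lambda u,v:ray('top',(330+u/3,140+v/3),208)[:2]
A,B,C=g(95,62),g(288,54),g(117,309)
print(A,B,C,np.hypot(*(B-A)),np.hypot(*(C-A)),'centre',(B+C)/2,'yaw',np.degrees(np.arctan2(*(B-A)[::-1]))+90)
# mid rim piece centres in wrist view (crop 1.9, origin 252+,40), right edge beyond frame: one piece
c=wcam([492.17,-49.44,320.38],[180,.08,2.25])
L=ray('w',(252+(727-303)/1.9,40+275/1.9),208,c)[:2];print('near mid piece',L,'expected',[500.3,-248.4])
```

```text
[ 572.6 -241.9] [ 579.7 -394. ] [ 380.  -249.3] 152.26520713229482 192.77604250980337 centre [ 479.9 -321.7] yaw 2.671172579395943
near mid piece [ 504.1 -247.8] expected [500.3, -248.4]
```

The upper tote's centre is (480, −322), against (482, −320) for the cheese tote. The rim measures 152 mm at the expected height and is square within 1°, so I'm handing in.

```bash
python3 -c "
from bench import r
print(r.hand_in())"
```

```text
the job is handed in; nothing more can be done
None
```

The empty tote is stacked half-turned on the cheese tote's rim, about 2 mm off its centre and square within 1° by the top camera, with the gripper clear; the job is handed in at about 16 s, but no verdict came back and I did not re-measure the other two totes' positions.

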